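Size a cabinet lock in the stepped hole gauge

TASK

The knob lock that stands alone in the single wooden block is for the key cabinet's flap, and we need to know which hole it fits: take it out and try it in the stepped gauge, beginning at the smallest hole on the lowest step and going up one step at a time without skipping any, resting the barrel on each hole with only a light push (5 to 10 N) and feeling whether it goes in. In the first hole that it enters, lower it fully home, upright with its flange flat on the step, and let go of it there. Leave the two spare locks in the twin block, and the hammer, jar, coaster and nail tray, as they are.

Things in the scene. Friction and masses are not known exactly. Their poses are not given: they have to be found in the camera images.
- lock_a: Upright round knob lock: steel knob 24 mm diameter (3 to 29 mm above the origin), flange 32 mm diameter x 3 mm, brass barrel 20 mm long below it, foot chamfered 1 mm. Origin: centre of the flange's underside, z up. 50 to 120 g. Barrels are 16, 19 and 22 mm; which lock has which is not known, hidden in the wells. Any one may start in the single block, the others in the twin block.
- lock_b: Upright round knob lock: steel knob 24 mm diameter (3 to 29 mm above the origin), flange 32 mm diameter x 3 mm, brass barrel 20 mm long below it, foot chamfered 1 mm. Origin: centre of the flange's underside, z up. 50 to 120 g. Barrels are 16, 19 and 22 mm; which lock has which is not known, hidden in the wells. Any one may start in the single block, the others in the twin block.
- lock_c: Upright round knob lock: steel knob 24 mm diameter (3 to 29 mm above the origin), flange 32 mm diameter x 3 mm, brass barrel 20 mm long below it, foot chamfered 1 mm. Origin: centre of the flange's underside, z up. 50 to 120 g. Barrels are 16, 19 and 22 mm; which lock has which is not known, hidden in the wells. Any one may start in the single block, the others in the twin block.
- gauge: Aluminium stepped gauge, fixed: a staircase of three steps along its y axis, each 60 (x) by 48 mm (y), tops 30, 38, 46 mm above the bench, rising to +y; a vertical hole in the middle of each, at y = -48, 0, +48 mm, diameter 17.5, 20.5, 23.5 mm. Each fits one barrel with 1.5 mm to spare on the diameter. Origin: centre of its underside, z up.
- hole1 (a point): Centre of the mouth of the smallest hole of the gauge, in the step's top face: hole 17.5 mm diameter, vertical, right through the step, with a 1 mm chamfer; step top 30 mm above the bench. Axes as the gauge's.
- hole2 (a point): Centre of the mouth of the middle hole of the gauge, in the step's top face: hole 20.5 mm diameter, vertical, right through the step, with a 1 mm chamfer; step top 38 mm above the bench. Axes as the gauge's.
- hole3 (a point): Centre of the mouth of the largest hole of the gauge, in the step's top face: hole 23.5 mm diameter, vertical, right through the step, with a 1 mm chamfer; step top 46 mm above the bench. Axes as the gauge's.
- single_block: Wooden block 50 x 50 x 28 mm, fixed, with one vertical well of 24 mm in its middle, in which the lock to be sized stands loosely, flange on the block's top. Origin: centre of its underside, z up.
- twin_block: Wooden block 50 mm (x) x 120 mm (y) x 28 mm, fixed, with two wells of 24 mm at y = -35 and +35 mm, holding the two spare locks. Origin: centre of its underside, z up.
- hammer: Small hammer with aluminium head, 220 mm long, lying loose on the bench beyond the gauge; leave it.
- anchor_jar: White plastic jar of wall anchors, 68 mm diameter, 85 mm high, loose; origin at the centre of its underside; leave it.
- coaster: Round white ceramic coaster, 92 mm diameter, 8 mm thick, loose; leave it.
- nail_tray: Red plastic tray of steel nails, 110 (x) x 150 (y) x 30 mm, loose; origin at the centre of its underside; leave it.
Not all that is in view belongs to the job. Leave any blue, pink or purple look-alike of the lock_a alone.

How it is judged:
On the way, in this order (a step that is already met when the one before it is completed fails the run):
1. a lock, held in the fingers, is rested on the smallest hole with a light touch (0.7 N or more, within 4 mm of the hole's axis) or enters it (((contact force between lock_a and the fingers above 1 N and horizontal distance between lock_a and hole1 below 0.004 m and z of lock_a in the frame of hole1 between 0.005 and 0.023 m and (contact force between lock_a and gauge above 0.7 N or z of lock_a in the frame of hole1 below 0.017 m)) or (contact force between lock_b and the fingers above 1 N and horizontal distance between lock_b and hole1 below 0.004 m and z of lock_b in the frame of hole1 between 0.005 and 0.023 m and contact force between lock_b and gauge above 0.7 N) or (contact force between lock_c and the fingers above 1 N and horizontal distance between lock_c and hole1 below 0.004 m and z of lock_c in the frame of hole1 between 0.005 and 0.023 m and contact force between lock_c and gauge above 0.7 N))), for 0.05 s.
2. the 16 mm lock goes well into the smallest hole (14 mm or more), or a larger one is then tried in the same way in the middle hole (((horizontal distance between lock_a and hole1 below 0.006 m and z of lock_a in the frame of hole1 below 0.004 m) or (contact force between lock_b and the fingers above 1 N and horizontal distance between lock_b and hole2 below 0.004 m and z of lock_b in the frame of hole2 between 0.005 and 0.023 m and (contact force between lock_b and gauge above 0.7 N or z of lock_b in the frame of hole2 below 0.017 m)) or (contact force between lock_c and the fingers above 1 N and horizontal distance between lock_c and hole2 below 0.004 m and z of lock_c in the frame of hole2 between 0.005 and 0.023 m and contact force between lock_c and gauge above 0.7 N))), for 0.05 s.
3. the lock goes fully home in the first hole that it fits (((horizontal distance between lock_a and hole1 below 0.002 m and z of lock_a in the frame of hole1 below 0.002 m and angle between lock_a's own z axis and vertical below 0.08 rad) or (horizontal distance between lock_b and hole2 below 0.002 m and z of lock_b in the frame of hole2 below 0.002 m and angle between lock_b's own z axis and vertical below 0.08 rad) or (horizontal distance between lock_c and hole3 below 0.002 m and z of lock_c in the frame of hole3 below 0.002 m and angle between lock_c's own z axis and vertical below 0.08 rad))), for 0.2 s.
At the end, for the whole second after the job is handed in: The lock from the single block sits in the smallest hole that it enters, released and at rest: flange within 2 mm of the step's top, within 2 mm of the hole's axis, upright within 0.08 rad; the other two locks still stand in the twin block's wells (within 8 mm) ((((horizontal distance between lock_a and hole1 below 0.002 m and z of lock_a in the frame of hole1 below 0.002 m and angle between lock_a's own z axis and vertical below 0.08 rad) and linear speed of lock_a below 0.01 m/s and (z of lock_b in the frame of twin_block between 0.025 and 0.031 m and x of lock_b in the frame of twin_block between -0.008 and 0.008 m and (y of lock_b in the frame of twin_block between -0.043 and -0.027 m or y of lock_b in the frame of twin_block between 0.027 and 0.043 m)) and (z of lock_c in the frame of twin_block between 0.025 and 0.031 m and x of lock_c in the frame of twin_block between -0.008 and 0.008 m and (y of lock_c in the frame of twin_block between -0.043 and -0.027 m or y of lock_c in the frame of twin_block between 0.027 and 0.043 m))) or ((horizontal distance between lock_b and hole2 below 0.002 m and z of lock_b in the frame of hole2 below 0.002 m and angle between lock_b's own z axis and vertical below 0.08 rad) and linear speed of lock_b below 0.01 m/s and (z of lock_a in the frame of twin_block between 0.025 and 0.031 m and x of lock_a in the frame of twin_block between -0.008 and 0.008 m and (y of lock_a in the frame of twin_block between -0.043 and -0.027 m or y of lock_a in the frame of twin_block between 0.027 and 0.043 m)) and (z of lock_c in the frame of twin_block between 0.025 and 0.031 m and x of lock_c in the frame of twin_block between -0.008 and 0.008 m and (y of lock_c in the frame of twin_block between -0.043 and -0.027 m or y of lock_c in the frame of twin_block between 0.027 and 0.043 m))) or ((horizontal distance between lock_c and hole3 below 0.002 m and z of lock_c in the frame of hole3 below 0.002 m and angle between lock_c's own z axis and vertical below 0.08 rad) and linear speed of lock_c below 0.01 m/s and (z of lock_a in the frame of twin_block between 0.025 and 0.031 m and x of lock_a in the frame of twin_block between -0.008 and 0.008 m and (y of lock_a in the frame of twin_block between -0.043 and -0.027 m or y of lock_a in the frame of twin_block between 0.027 and 0.043 m)) and (z of lock_b in the frame of twin_block between 0.025 and 0.031 m and x of lock_b in the frame of twin_block between -0.008 and 0.008 m and (y of lock_b in the frame of twin_block between -0.043 and -0.027 m or y of lock_b in the frame of twin_block between 0.027 and 0.043 m))))); the robot touches nothing.
It fails at once if a lock is pressed on the gauge with more than 50 N (sum over the contact points) (contact force between any of lock_a, lock_b, lock_c and gauge above 50 N).
It fails at once if a lock enters (by 5 mm) a hole larger than the one it fits, a step having been skipped ((horizontal distance between lock_a and hole2 below 0.006 m and z of lock_a in the frame of hole2 below 0.015 m) or (horizontal distance between lock_a and hole3 below 0.006 m and z of lock_a in the frame of hole3 below 0.015 m) or (horizontal distance between lock_b and hole3 below 0.006 m and z of lock_b in the frame of hole3 below 0.015 m)).
It fails at once if the hammer, jar, coaster or nail tray is moved by more than 15 mm (distance of any of hammer, anchor_jar, coaster, nail_tray from where it was at the start of the episode above 0.015 m).
It also fails if it takes over 61 s, if anything falls off the work surface, if the arm or the gripper's body presses on something with over 40 N, if the wrist force passes 120 N, or if a joint passes its speed limit or range.

ROBOT

A 6-joint arm with a two-finger parallel gripper is mounted at the origin on the work surface. World frame = base frame: x ahead of the robot, y to its left, z up, the work surface at z = 0. Lengths are in m, angles in rad, forces in N, time in s.
With the tool pointing down it reaches from about 0.275 to 0.875 m from the base axis. Payload 12.5 kg.
Tool frame: the origin (TCP) lies at the very end of the fingers, on their centre line; the grasp point (between the pads) lies 19 mm behind it; z points along the fingers, y is the line along which they close (so a half turn about z gives the same grasp; the last joint's range is limited). The gripper opens to 85 mm and grips with 20 to 120 N. Pads are 22 mm wide; open, the fingers measure 114 mm over their backs; the gripper's body (76 mm by 85 mm) begins 54 mm behind the grasp point. The pads swing forward as they close: fully open they stand 13 mm farther back than shut.
Start: joints at [1.247, 0.351, 1.652, -0, 1.139, -0.085], TCP at [0.13, 0.534, 0.231] pointing down, gripper open.
Joint ranges: [-2.75, 2.75], [-0.79, 2.1], [0.01, 2.65], [-1.57, 4.71], [0.07, 3.14], [-2.87, 2.87]. Speed limits (rad/s): [2.22, 2.22, 2.79, 3.14, 3.14, 3.14].

INTERFACE

Orientations are given as a 3x3 rotation matrix whose columns are the frame's x, y, z axes.
In Python, from bench import manip gives the robot as it stands. Calls block until the motion is done:
- manip.move_ptp(position, orientation): joint-space move of the TCP to a pose.
- manip.move_l(position, attitude=None, max_speed=0.15): straight line of the TCP; attitude=None keeps the orientation; max_speed is the mean speed in m/s.
- manip.move_j(angles): joint-space move.
- manip.set_gripper(opening, effort=None): opening from 0.0 (shut) to 1.0 (fully open); effort is the grip in N (None keeps the last); returns when the fingers have stopped.
- manip.dwell(seconds).
- manip.inverse_kinematics(position, orientation): joint angles nearest the present ones, or None.
- manip.grab_frame(name): name is "side" or "top"; returns (picture, depth): 400x640x3 uint8, red, green, blue; 400x640 float32, m along the optical axis (not along the pixel's ray), 0 where there is no reading.
- manip.get_calibration(name): a dict with "camera_matrix" (3x3 intrinsics, pixels), "k1" (the pictures are not rectified: a ray, as slopes to the right and down, at radius r is drawn at 1 + k1 r^2 times it, then the intrinsics apply), "R" (3x3) and "t" (3): a world point X has camera coordinates R X + t. Camera axes: x right, y down, z forward; pixel columns grow to the right and rows downward; lengths in m; the calibration is good to about 2 mm. A picture is of the moment at which its call begins. get_calibration takes no time and is no camera call.
A pose or a line that the arm cannot do raises manip.Unreachable and nothing moves.
- manip.sign_off(): hands the job in; it is judged then, once.
Trained networks look in the newest picture that a camera, given by its name, has taken for a name from the list of things; names that differ only in an ending like _2 or _b are one class to them, and where a whole thing is asked for, a point or a joint stands for the part that bears it (a point fixed in the world has none). Each returns a list of dicts, best first, with "confidence" (0 to 1); they miss things now and then, are a little off and sometimes report something else, mostly with a low value. They report only what shows in the picture. A call takes as long as a camera call. They do not tell look-alikes from the thing itself.
- manip.look_for(camera, name): "at" ([x, y, z] in m, in world coordinates, good to about 4 mm: the middle of the surface that is visible of it).
Readings, each from a call of its own:
- manip.current_time(): time.
- manip.current_qpos(): joint angles.
- manip.current_joint_vel(): joint speeds.
- manip.current_joint_torque(): joint torques, N m.
- manip.current_ee_pos(): TCP position.
- manip.current_tcp_rot(): TCP orientation.
- manip.current_force(): force on the tool from outside, world axes, zero at the start.
- manip.current_ft_torque(): the same for the moment, N m.
- manip.current_grip_width(): opening from 0.0 (shut) to 1.0 (fully open).
- manip.current_grip_force(): force on a finger pad.
Only numpy, scipy, OpenCV 4.12 (cv2) and the standard library are available. Lean on these libraries where they do the work, as an engineer would, in place of code of your own. Each camera call takes 0.05 s, during which the arm holds its last target. There are 200 camera calls.

## Working session

There is one attempt and no reset: what is moved stays moved. The work goes in short steps, each a Python script; the robot and the scene stay as the last script left them, time stands still between calls to the robot, and variables do not carry over. Pictures are saved under pics/ and viewed, at most 10 in all, crops included, and the job is handed in when it is done.

```bash
mkdir -p pics; cat > h.py <<'E'
import numpy as np, cv2
from bench import manip
def grab(n,f):
    p,d=manip.grab_frame(n); cv2.imwrite(f'pics/{f}.png',p[:,:,::-1]); np.save(f'pics/{f}.npy',d); return p,d
def world(n,u,v,d):
    c=manip.get_calibration(n);K=np.array(c['camera_matrix'],float);k=float(c['k1'])
    q=cv2.undistortPoints(np.array([[[u,v]]],float).reshape(-1,1,2),K,np.array([k,0,0,0.]))[0,0]
    return np.array(c['R']).T@(np.array([q[0]*d,q[1]*d,d])-np.array(c['t']))
def pix(n,X):
    c=manip.get_calibration(n);X=np.array(c['R'])@X+np.array(c['t']);s=X[:2]/X[2]
    s=s*(1+float(c['k1'])*(s@s));K=np.array(c['camera_matrix']);return K[0,0]*s[0]+K[0,2],K[1,1]*s[1]+K[1,2]
E
python3 - <<'E'
from h import *
for n in('top','side'):
    grab(n,n+'0')
    c=manip.get_calibration(n);print(n,c)
    for o in('lock_a','gauge','single_block','twin_block','hole1','hole3'):
        for r in manip.look_for(n,o)[:5]: print(o,round(r['confidence'],2),np.round(r['at'],3),np.round(pix(n,np.array(r['at']))))
I=np.vstack([cv2.imread(f'pics/{n}0.png') for n in('top','side')]);
E
```

```text
top {'camera_matrix': array([[449.33705188,   0.        , 317.9706168 ],
       [  0.        , 449.33705188, 189.94343932],
       [  0.        ,   0.        ,   1.        ]]), 'k1': -0.13167643130579001, 'R': array([[ 0.0050944 , -0.99978416,  0.02014171],
       [-0.98957902, -0.00793884, -0.14377181],
       [ 0.14390068, -0.01919938, -0.98940587]]), 't': array([-0.03330202,  0.5866422 ,  1.2272964 ])}
lock_a 0.68 [0.496 0.217 0.052] [229. 221.]
lock_a 0.68 [0.582 0.222 0.051] [229. 190.]
lock_a 0.67 [0.408 0.251 0.051] [216. 253.]
lock_a 0.55 [0.571 0.155 0.047] [252. 195.]
lock_a 0.54 [0.513 0.13  0.049] [261. 215.]
single_block 0.68 [0.494 0.214 0.026] [232. 223.]
single_block 0.65 [ 0.502 -0.094  0.038] [341. 220.]
twin_block 0.75 [0.69  0.118 0.026] [267. 155.]
hole1 0.94 [ 0.503 -0.094  0.039] [341. 220.]
hole3 0.94 [ 0.503 -0.094  0.039] [341. 220.]
side {'camera_matrix': array([[378.02735473,   0.        , 317.68713695],
       [  0.        , 378.02735473, 202.58911741],
       [  0.        ,   0.        ,   1.        ]]), 'k1': -0.05090479829709426, 'R': array([[-9.47108266e-01, -3.20913752e-01,  5.44607495e-04],
       [-2.32498925e-01,  6.84999095e-01, -6.90449484e-01],
       [ 2.21201679e-01, -6.54057034e-01, -7.23380407e-01]]), 't': array([0.57115912, 0.18983044, 0.88153276])}
lock_a 0.76 [0.582 0.236 0.044] [292. 288.]
lock_a 0.73 [0.491 0.224 0.048] [334. 294.]
lock_a 0.7 [0.516 0.138 0.037] [334. 262.]
lock_a 0.63 [0.571 0.164 0.042] [308. 264.]
lock_a 0.59 [0.682 0.089 0.048] [276. 226.]
gauge 0.83 [ 0.503 -0.066  0.034] [361. 204.]
single_block 0.56 [0.49  0.229 0.027] [333. 301.]
twin_block 0.95 [0.685 0.128 0.03 ] [269. 242.]
hole1 0.68 [ 0.502 -0.061  0.037] [361. 205.]
hole3 0.68 [ 0.502 -0.061  0.037] [361. 205.]
```

View pics/top0.png

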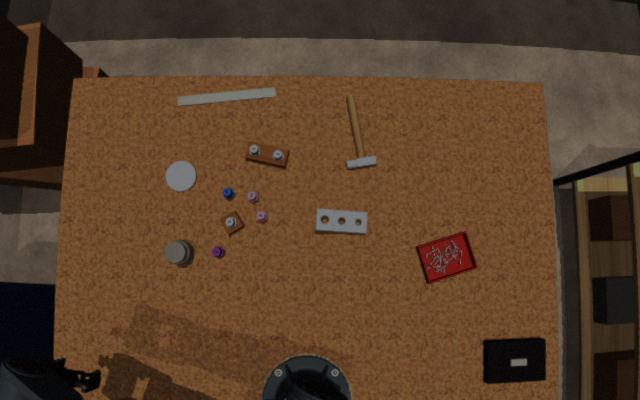

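View pics/side0.png

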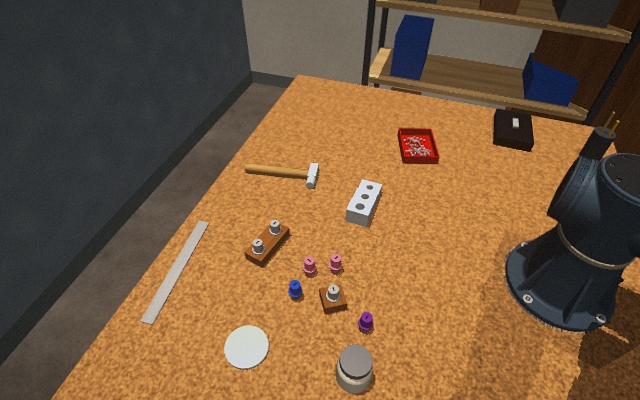

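```bash
python3 - <<'E'
from h import *
p=cv2.imread('pics/top0.png');d=np.load('pics/top0.npy')
s=cv2.imread('pics/side0.png')
A=cv2.resize(p[140:270,200:300],(400,520),interpolation=2);B=cv2.resize(p[200:245,305:380],(400,240),interpolation=2);C=cv2.resize(s[170:235,335:395],(400,280)[:2] if 0 else (258,280),interpolation=2)
I=np.zeros((520,800,3),'uint8');I[:,:400]=A;I[:240,400:]=B;I[240:,400:658]=C
cv2.imwrite('pics/crop1.png',I)
def cloud(n):
    c=manip.get_calibration(n);d=np.load(f'pics/{n}0.npy');K=c['camera_matrix']
    v,u=np.mgrid[:400,:640];q=cv2.undistortPoints(np.stack([u,v],-1).reshape(-1,1,2).astype(float),K,np.array([c['k1'],0,0,0.])).reshape(400,640,2)
    X=np.dstack([q*d[...,None],d]);X=(X-c['t'])@c['R'];X[d==0]=np.nan;return X
for n in('top','side'):
    X=cloud(n);P=X.reshape(-1,3)
    print(n)
    for nm,(cx,cy,r,z0,z1) in dict(lock=(.496,.217,.03,.05,.065),block=(.496,.217,.045,.02,.035),g=(.503,-.09,.1,.022,.055),tab=(.503,.05,.05,-.02,.02)).items():
        m=(np.hypot(P[:,0]-cx,P[:,1]-cy)<r)&(P[:,2]>z0)&(P[:,2]<z1);Q=P[m]
        print(nm,m.sum(),Q.mean(0).round(4),cv2.minAreaRect(Q[:,:2].astype('f4')*1000))
        if nm=='g':
            for z in np.arange(-.17,0,.008):
                k=abs(Q[:,1]-z)<.004
                if k.sum():print(round(z,3),np.median(Q[k,2]).round(4),end='; ')
            print()
E
```

```text
top
lock 61 [0.4949 0.2163 0.0568] ((495.59991455078125, 216.9951171875), (22.64498519897461, 23.023096084594727), 6.2346272468566895)
block 262 [0.4947 0.2155 0.0283] ((495.3893127441406, 216.8098907470703), (51.26847839355469, 51.589111328125), 32.400062561035156)
g 988 [ 0.5018 -0.0945  0.0377] ((502.11822509765625, -94.58745574951172), (144.36309814453125, 60.5649299621582), 86.91637420654297)
-0.17 0.029; -0.162 0.0293; -0.154 0.0299; -0.146 0.0303; -0.138 0.0302; -0.13 0.03; -0.122 0.0305; -0.114 0.0378; -0.106 0.0383; -0.098 0.0379; -0.09 0.038; -0.082 0.0377; -0.074 0.0382; -0.066 0.0451; -0.058 0.0465; -0.05 0.0447; -0.042 0.0457; -0.034 0.0462; -0.026 0.0453; -0.018 0.0456; 
tab 934 [0.5028 0.0498 0.    ] ((503.3835144042969, 50.22785568237305), (96.4247817993164, 98.42607116699219), 0.468761146068573)
side
lock 97 [0.4943 0.219  0.0558] ((494.4510498046875, 218.2917938232422), (21.505653381347656, 22.50851058959961), 18.229019165039062)
block 381 [0.4933 0.224  0.0272] ((494.7120361328125, 217.60931396484375), (50.57368469238281, 51.7091178894043), 32.12147521972656)
g 901 [ 0.5006 -0.0812  0.037 ] ((500.87054443359375, -95.2497787475586), (148.8373565673828, 60.96863555908203), 87.03447723388672)
-0.17 0.0292; -0.162 0.0298; -0.154 0.0293; -0.146 0.0295; -0.138 0.0292; -0.13 0.0298; -0.122 0.0373; -0.114 0.0376; -0.106 0.0368; -0.098 0.0377; -0.09 0.0374; -0.082 0.0379; -0.074 0.0445; -0.066 0.0455; -0.058 0.0444; -0.05 0.0449; -0.042 0.0457; -0.034 0.045; -0.026 0.0365; -0.018 0.0431; 
tab 945 [ 5.021e-01  5.000e-02 -3.000e-04] ((502.4867858886719, 48.99542999267578), (96.95610809326172, 97.8145980834961), 66.45687103271484)
```

View pics/crop1.png

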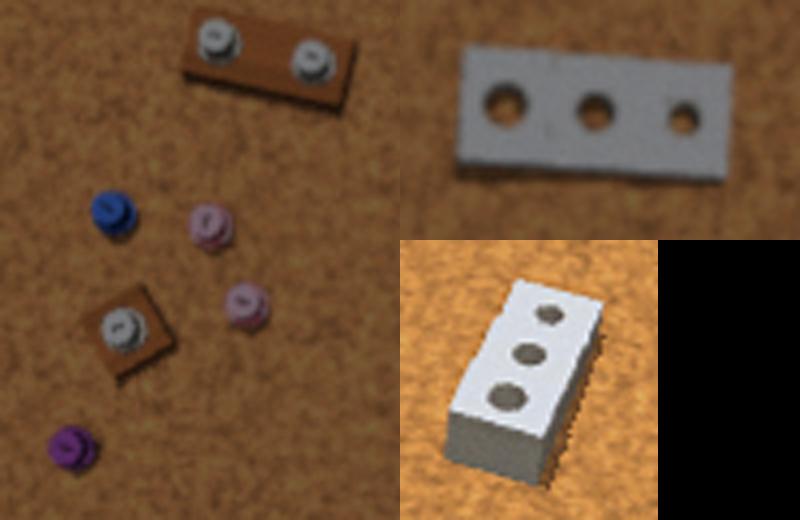

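```bash
cat >> h.py <<'E'
YAW=-.053; G=np.array([.5018,-.0947,0])
gx=np.array([np.cos(YAW),np.sin(YAW),0]);gy=np.array([-gx[1],gx[0],0])
def hole(i): return G+gy*(-.048,0,.048)[i-1]+np.array([0,0,(.030,.038,.046)[i-1]])
def rot(s):
    y=s*gx;z=np.array([0,0,-1.]);return np.column_stack([np.cross(y,z),y,z])
E
python3 - <<'E'
from h import *
print(manip.current_time(),manip.current_tcp_rot().round(2) if hasattr(manip.current_tcp_rot(),'round') else manip.current_tcp_rot(), manip.current_force())
L=np.array([.4952,.2173,0])
for s in(1,-1):
    for q in (L+[0,0,.12],L+[0,0,.034],hole(1)+[0,0,.04],hole(3)+[0,0,.04]):
        r=manip.inverse_kinematics(q,rot(s));print(s,None if r is None else np.round(r,2))
E
```

```text
0.7 [[-0.97  0.24 -0.  ]
 [ 0.24  0.97 -0.  ]
 [ 0.   -0.   -1.  ]] [-0.15994514 -1.08471945 -0.59201465]
1 [ 0.33  0.48  1.77 -0.    0.89  0.38]
1 [ 0.33  0.62  1.81 -0.    0.72  0.38]
1 [-0.37  0.53  1.85 -0.    0.76 -0.31]
1 [-0.18  0.48  1.88 -0.    0.78 -0.13]
-1 [ 0.33  0.48  1.77 -0.    0.89 -2.76]
-1 [ 0.33  0.62  1.81 -0.    0.72 -2.76]
-1 [-0.37  0.53  1.85 -0.    0.76  2.83]
-1 None
```

```bash
python3 - <<'E'
from h import *
L=np.array([.4952,.2173,0]);R=rot(1)
manip.set_gripper(.65,30)
manip.move_ptp(L+[0,0,.16],R)
manip.move_l(L+[0,0,.036],max_speed=.12)
print(manip.current_force(),manip.current_ee_pos(),manip.current_time())
manip.set_gripper(0,30)
print('grip',manip.current_grip_width(),manip.current_grip_force(),manip.current_force())
manip.move_l(L+[0,0,.12],max_speed=.12)
manip.dwell(.2)
print('lift',manip.current_grip_width(),manip.current_grip_force(),manip.current_force(),manip.current_ee_pos(),manip.current_time())
p,d=grab('side','side1');u,v=map(int,pix('side',L+[0,0,.11]));print(u,v)
cv2.imwrite('pics/crop2.png',cv2.resize(p[v-50:v+50,u-50:u+50,::-1],(600,600),interpolation=2))
E
```

```text
[-0.29577343  0.16495529 -0.21637606] [0.49561023 0.21745605 0.03662674] 4.075
grip 0.26970523675763564 29.190562963485718 [-1.4150868  -0.58087335  6.44299349]
lift 0.2675525537170982 29.414924383163452 [-0.39431393  0.7354469  -0.28240043] [0.49488542 0.2171863  0.11930336] 5.5083
333 274
```

View pics/crop2.png

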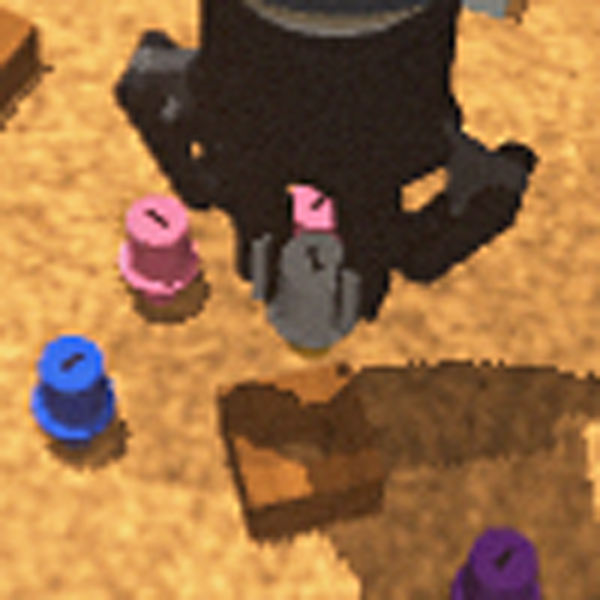

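```bash
cat >> h.py <<'E'
def cloud(n,d):
    c=manip.get_calibration(n)
    v,u=np.mgrid[:400,:640];q=cv2.undistortPoints(np.stack([u,v],-1).reshape(-1,1,2).astype(float),c['camera_matrix'],np.array([c['k1'],0,0,0.])).reshape(400,640,2)
    X=np.dstack([q*d[...,None],d]);X=(X-c['t'])@c['R'];X[d==0]=np.nan;return X
def tare():
    global F0; manip.dwell(.15);F0=np.mean([manip.current_force() for _ in range(5)],0);return F0
def fz(): return np.mean([manip.current_force() for _ in range(3)],0)-F0
def descend(xy,z,zmin,step=.0005,lim=4.,sp=.02):
    """step down until force >lim or zmin; returns z commanded, force"""
    while z>zmin:
        z-=step;manip.move_l([xy[0],xy[1],z],max_speed=sp);f=fz()
        if f[2]>lim: break
    return z,f
E
python3 - <<'E'
from h import *
R=rot(1);H=hole(1)
manip.move_ptp([H[0],H[1],.12],R);manip.move_l([H[0],H[1],.075],max_speed=.1)
print('F0',tare(),manip.current_time(),manip.current_ee_pos())
p,d=grab('side','side2');X=cloud('side',d).reshape(-1,3)
e=manip.current_ee_pos();m=(np.hypot(*(X[:,:2]-e[:2]).T)<.011)&(abs(X[:,2]-.095)<.004);print(m.sum(),X[m].mean(0)-e,cv2.minAreaRect((X[m,:2]-e[:2]).astype('f4')*1000))
t=manip.current_time()
z,f=descend(H,.062,.0605);print(z,f,manip.current_time()-t,manip.current_ee_pos())
E
```

```text
F0 [ 0.13995414 -2.01385431 -1.36795995] 7.6583 [ 0.4996835  -0.14269679  0.07566184]
35 [4.49180598e-05 4.02712150e-04 1.99475311e-02] ((-0.05133390426635742, 0.7292661666870117), (19.718830108642578, 17.049293518066406), 30.0284481048584)
0.0605 [-0.90371891  2.03906876  0.42830537] 1.3250000000000002 [ 0.49924177 -0.14261675  0.06046729]
```

```bash
python3 - <<'E'
from h import *
H=hole(1)
import h;h.F0=np.array([ 0.14,-2.01,-1.37])
z,f=descend(H,.0605,.0545,lim=4);print(z,f,manip.current_time(),manip.current_ee_pos())
E
```

```text
0.05449999999999999 [-0.61301309  1.30657986  0.22843239] 12.0333 [ 0.4992474  -0.1426543   0.05450166]
```

```bash
python3 - <<'E'
from h import *
H=hole(1)
import h;h.F0=np.array([ 0.14,-2.01,-1.37])
z,f=descend(H,.0545,.043,step=.001,lim=4);print(z,f,manip.current_time(),manip.current_ee_pos())
z,f=descend(H,z,.0375,lim=4);print(z,f,manip.current_time(),manip.current_ee_pos(),manip.current_grip_width(),manip.current_grip_force())
p,d=grab('side','side3');u,v=map(int,pix('side',H))
cv2.imwrite('pics/crop3.png',cv2.resize(p[v-50:v+50,u-50:u+50,::-1],(600,600),interpolation=2))
E
```

```text
0.04249999999999999 [-0.41562107  1.82788265  0.20240377] 15.0333 [ 0.49922223 -0.14262094  0.04243405]
0.037999999999999985 [-3.89998035  3.92975356 10.86641271] 17.2833 [ 0.49933764 -0.14266643  0.0385476 ] 0.26428414829195696 30.372557044029236
```

View pics/crop3.png

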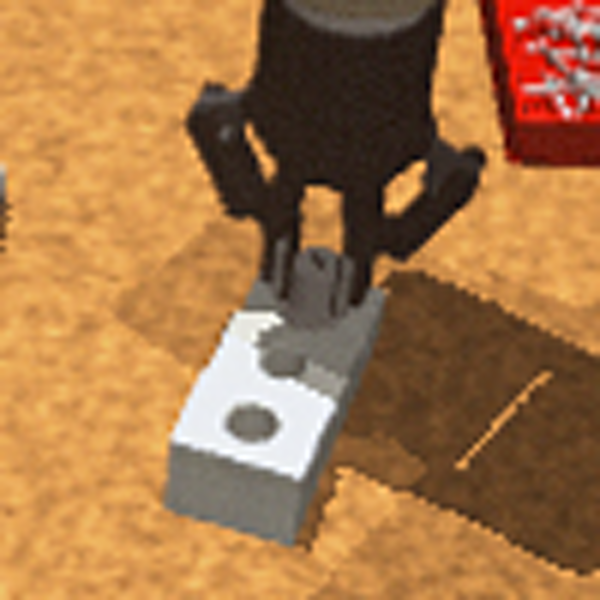

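The lock entered the smallest hole: contact came only at the flange, at TCP z = 0.0385, and the crop shows the flange on step 1 at about (318,300). I'll release it and check.

```bash
python3 - <<'E'
from h import *
H=hole(1)
manip.dwell(.2)
manip.set_gripper(.55)
manip.move_l([H[0],H[1],.13],max_speed=.12);manip.move_ptp([.42,.05,.25],rot(1));manip.dwell(.2)
print(manip.current_time(),manip.current_grip_width(),manip.current_force())
out=[]
for n in('top','side'):
    p,d=grab(n,n+'4');X=cloud(n,d).reshape(-1,3)
    m=(np.hypot(*(X[:,:2]-H[:2]).T)<.02)&(X[:,2]>.052)&(X[:,2]<.07);print(n,m.sum(),X[m].mean(0),cv2.minAreaRect(X[m,:2].astype('f4')*1000))
    u,v=map(int,pix(n,H));out.append(cv2.resize(p[v-40:v+40,u-40:u+40,::-1],(400,400),interpolation=2))
cv2.imwrite('pics/crop4.png',np.hstack(out))
E
```

```text
19.9583 0.5495371906844386 [ 0.24726858  0.22729245 -0.29673809]
top 60 [ 0.49857499 -0.14166139  0.05910126] ((498.3433837890625, -141.79298400878906), (21.662677764892578, 22.508392333984375), 42.92729187011719)
side 51 [ 0.49748134 -0.14052436  0.05789264] ((498.1558532714844, -141.7815704345703), (21.830577850341797, 23.681447982788086), 17.580663681030273)
```

View pics/crop4.png

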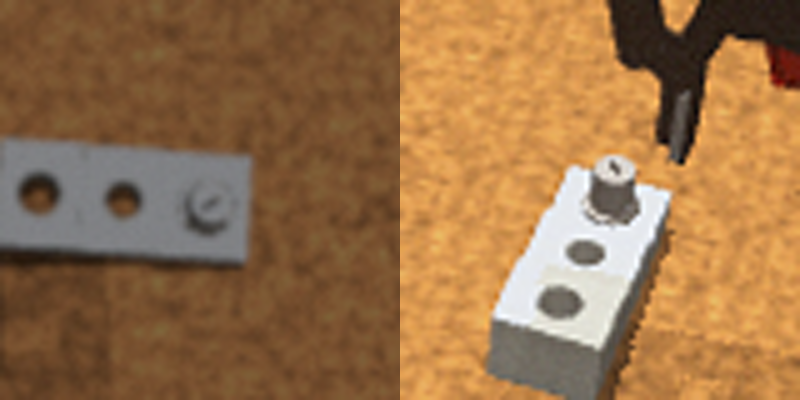

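The lock stands upright in the smallest hole: knob top at z = 0.059, matching 30 + 29 mm with the flange flat on the step. The gripper is clear of everything.

```bash
python3 -c "
from bench import manip
print(manip.sign_off())"
```

```text
the job is handed in; nothing more can be done
None
```

The lock from the single block is the 16 mm one: it went into the smallest hole, the first one tried, and I left it there fully home, upright and released, then handed the job in at about 20 s (no verdict was returned).

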